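# Clamp a print block in the ratchet bench clamp

### The job

Stand the wooden print block, pattern up and lengthwise along the clamp, on the clamp's bed between the fixed fence and the jaw pad, and let go of it. Then pump the clamp's upright handle to and fro in full short strokes, one ratchet tooth at a time, until the block is firmly held against the fence, stop before it is overtightened, and leave the handle swung back at its home end. Move the jaw only by the handle, never by pushing the jaw itself, and leave the brayer, jar and tub where they are.

Things in the scene. Friction and masses are not known exactly. Their poses are not given: they have to be found in the camera images.
- clamp: Grey iron bench clamp fixed to the table. Origin on the table under it; x is the way the jaw closes (to the fence), y points to the handle's side, z up. Base plate x -220 to +175, y -55 to +45, 12 mm thick; its bare top before the fence is the bed. Fence: flat face at x = +150, 70 mm wide, top z = 48 mm. Only the handle stands higher than z = 67 mm.
- jaw: Moving jaw and toothed bar; axes as the clamp's. Origin = clamp's origin when fully open, moves along x (start 0-8, max 90 mm). Jaw block x -48 to -18, 60 wide, top z = 50 mm. A full stroke advances it one 8 mm tooth; a holding pin stops it going back (it may settle back 3 mm). In front it carries a sprung pad, 50 wide, z 16-44 mm, its face 34 mm ahead of the origin plus an unmeasured 0-36 mm.
- seat (a point): Where the block's centre is when it stands on the bed, end flush on the fence: 120 mm along the clamp's x, 18 mm above the bed, 30 mm above the table. Axes as the clamp's. With the block here, each tooth after the pad touches it adds about 16 N of clamping. Firm is 10 to 36 N, best about 20 N; over 50 N at any moment bruises the block.
- block_center (a point): Centre of the wooden print block, half-way up: 60 mm long (its x), 46 mm wide (its y), 36 mm high (z), with raised dark strips 1.5 mm thick on top; about 90 g. It starts standing on the table, pattern up; its two ends are alike.
- grip (a point): Point on the axis of the upright wooden handle at the end of the lever, 125 mm above the table. The handle is round, 24 mm thick, from z = 60 to z = 152 mm, free around it, standing on a flat steel lever (z 50 to 60 mm).
- pivot (a point): Upright axis on which the lever swings, 145 mm from the handle's axis; 55 mm above the table. Moving the handle takes 1 to 2 N while the jaw runs free. Held still at the far end of a stroke, it pushes back with about 0.2 N per newton of clamping, give or take 1 N of friction: 4 to 7 N there means firmly held, below 3 N not yet.
- lever (a joint): Lever angle, rad: 0 home end, 0.48 far end, hard stops at both. The handle lies from the pivot along the clamp's +y turned (0.24 - value) counter-clockwise seen from above: a power stroke goes about 69 mm towards the clamp's +x. From under 0.09 to over 0.39 gives one tooth. No return spring.
- brayer: Bystander: ink roller lying on the table, roller 100 mm long and 34 mm thick, handle 100 mm. Origin on the table under the roller's middle.
- jar: Bystander: closed paint jar, 64 mm thick, 85 mm high. Origin at the centre of its underside.
- tub: Bystander: open clear plastic tub, 110 x 110 x 60 mm. Origin at the centre of its underside.

How it is judged:
On the way, in this order (a step that is already met when the one before it is completed fails the run):
1. the block stands on the bed between fence and pad, along the clamp, let go (x of block_center in the frame of seat between -0.015 and 0.003 m and y of block_center in the frame of seat between -0.015 and 0.015 m and z of block_center in the frame of seat between -0.004 and 0.004 m and angle between the x axis of block_center and the x axis of clamp, either way round below 0.2 rad and angle between block_center's own z axis and vertical below 0.1 rad and contact force between the fingers and block below 0.2 N), for 0.2 s.
2. the jaw pad presses the block against the fence with more than 10 N (contact force between jaw and block above 10 N), for 0.2 s.
At the end, for the whole second after the job is handed in: The block stands pattern up on the bed (height within 4 mm), its end on the fence within 3 mm, within 15 mm of the clamp's centre line and 0.06 rad of its direction, held by the jaw pad with 10 to 36 N; the lever is within 0.1 rad of its home end (contact force between jaw and block between 10 and 36 N and x of block_center in the frame of seat between -0.003 and 0.003 m and y of block_center in the frame of seat between -0.015 and 0.015 m and z of block_center in the frame of seat between -0.004 and 0.004 m and angle between the x axis of block_center and the x axis of clamp, either way round below 0.06 rad and angle between block_center's own z axis and vertical below 0.06 rad and value of joint lever below 0.1 rad); the robot touches nothing.
It fails at once if the block is overtightened (more than 50 N) (contact force between jaw and block above 50 N).
It fails at once if the robot pushes the jaw itself (more than 4 N) (contact force between any of the fingers, the arm and jaw above 4 N).
It fails at once if the brayer, jar or tub is moved more than 30 mm (distance of any of brayer, jar, tub from where it was at the start of the episode above 0.03 m).
It also fails if it takes over 72 s, if anything falls off the work surface, if the arm or the gripper's body presses on something with over 40 N, if the wrist force passes 120 N, or if a joint passes its speed limit or range.

### The arm

A 7-joint arm with a two-finger parallel gripper is mounted at the origin on the work surface. World frame = base frame: x ahead of the robot, y to its left, z up, the work surface at z = 0. Lengths are in m, angles in rad, forces in N, time in s.
With the tool pointing down it reaches from about 0.425 to 0.875 m from the base axis. Payload 4.7 kg.
Tool frame: the origin (TCP) lies at the very end of the fingers, on their centre line; the grasp point (between the pads) lies 19 mm behind it (bot.hold_point_z is the distance from the TCP to the grasp point, in m); z points along the fingers, y is the line along which they close (so a half turn about z gives the same grasp; the last joint's range is limited). The gripper opens to 87 mm and grips with 3 to 60 N. Pads are 19 mm wide; open, the fingers measure 117 mm over their backs; the gripper's body (75 mm by 190 mm) begins 51 mm behind the grasp point.
Start: joints at [-1.292, 0.321, -0.07, 1.45, 0.023, 1.371, -0.057], TCP at [0.17, 0.627, 0.223] pointing down, gripper open.
Joint ranges: [-2.86, 2.86], [-0.3, 2.09], [-1.38, 1.24], [0.06, 2.45], [-1.56, 4.7], [0.09, 2.05], [-2.69, 2.69]. Speed limits (rad/s): [2.57, 2.57, 3.14, 3.14, 3.14, 3.14, 3.14].

### API

Orientations are given as a unit quaternion [x, y, z, w].
In Python, from station import bot, camera, camera_info, nets gives the robot as it stands. The module is installed in compiled form; this text tells all that it offers.
- The arm moves only by the tool step_arm, never from a script. Its argument "targets" is a list of rows, each a list of 7 numbers: the shift along the tool's x, y, z in cm, then the turn, a rotation vector about the tool's x, y, z in degrees, then the opening, from 0 (shut) to 1 (fully open). A call has 1 to 20 rows; each row is the pose to reach, as a shift and turn from the pose commanded when the call began, along the tool's axes at that moment; what a row does not reach only later rows make up. A row lasts 1/8 s, in which the tool goes at most 62.5 mm and 10.7 degrees, less where a joint would pass 70% of its speed; a pose out of reach is approached as far as the arm can. A call with a gripper value outside its range is refused whole. The fingers move at their own pace and stop on an object; "newtons" is the grip in N (left out, the last holds). Time passes only in rows, so rows that repeat a pose let the fingers close. It gives the time, the measured TCP pose, the force, the opening and the grip force at its end, in the units of the state.
- bot.read_state(): the state, without advancing time (a new reading comes with each control period).
- camera(name): name is "scene" or "top" or "wrist"; returns the picture (480x640x3 uint8, blue, green, red); there is no depth.
- camera_info(name): a dict with "mtx" (3x3 intrinsics, pixels), "dist" ([k1, k2, p1, p2, k3] as OpenCV has them; the pictures are not rectified), "cam_to_world" (4x4, takes a point from camera to world coordinates). Camera axes: x right, y up, looking along -z (the intrinsics and any distortion apply to the point x, -y, -z); pixel columns grow to the right and rows downward; lengths in m; the calibration is good to about 2 mm. A picture is of the moment at which its call begins: read the wrist's pose just before it. camera_info takes no time and is no camera call; for the wrist camera it gives the pose at the moment of the call.
- bot.finish_job(): hands the job in; it is judged then, once.
Trained networks look in the newest picture that a camera, given by its name, has taken for a name from the list of things; names that differ only in an ending like _2 or _b are one class to them, and where a whole thing is asked for, a point or a joint stands for the part that bears it (a point fixed in the world has none). Each returns a list of dicts, best first, with "p" (0 to 1); they miss things now and then, are a little off and sometimes report something else, mostly with a low value. They report only what shows in the picture. A call takes as long as a camera call.
- nets.silhouettes(name, camera): "pixels" (480x640 bool, what is visible of it) and "centre" ([column, row] in pixels, amid what is visible of it).
The state is a dict: "t": time; "qpos": joint angles; "qd": joint speeds; "joint_efforts": joint torques, N m; "tool_pos": TCP position; "tcp_rot": TCP orientation; "wrist_force": force on the tool from outside, world axes, zero at the start; "ft_torque": the same for the moment, N m; "finger_gap": finger opening in m; "grip_force": force on a finger pad.
Only numpy, scipy, OpenCV 4.12 (cv2) and the standard library are available. Lean on these libraries where they do the work, as an engineer would, in place of code of your own. Each camera call takes 0.05 s, during which the arm holds its last target. There are 200 camera calls.

## Working session

There is one attempt and no reset: what is moved stays moved. The work goes in short steps, Python scripts to look and compute and a tool call to move; the robot and the scene stay as the last step left them, time stands still between calls to the robot, and variables do not carry over. Pictures are saved under pics/ and viewed, at most 10 in all, crops included, and the job is handed in when it is done.

Besides the shell and the picture viewer there is one more tool, called after ">>>" in YAML: its name, and indented under it one key for each argument. step_arm: Moves the arm, as the interface text tells. Its arguments: {"type":"object","properties":{"targets":{"type":"array"},"newtons":{"type":"number"}},"required":["targets"]}

```bash
mkdir -p pics; cat > h.py <<'E'
import numpy as np, cv2
from station import bot, camera, camera_info, nets
from scipy.spatial.transform import Rotation as R
def shot(n,f=None):
    im=camera(n)
    if f: cv2.imwrite('pics/'+f,im)
    return im
def ray(n,uv,info=None):
    c=info or camera_info(n); M=np.array(c['cam_to_world'])
    p=cv2.undistortPoints(np.array([[uv]],float),np.array(c['mtx']),np.array(c['dist']))[0,0]
    return M[:3,3], M[:3,:3]@np.array([p[0],-p[1],-1.])
def at(n,uv,z,info=None):
    o,d=ray(n,uv,info); return o+d*(z-o[2])/d[2]
def proj(n,P,info=None):
    c=info or camera_info(n); M=np.linalg.inv(np.array(c['cam_to_world']))
    p=(M[:3,:3]@np.array(P,float).T).T+M[:3,3]; p=p*[1,-1,-1]
    return cv2.projectPoints(p,np.zeros(3),np.zeros(3),np.array(c['mtx']),np.array(c['dist']))[0][:,0]
def st():
    s=bot.read_state(); print({k:np.round(s[k],3).tolist() for k in('t','tool_pos','tcp_rot','wrist_force','finger_gap','grip_force','qpos')}); return s
E
python3 - <<'E'
from h import *
st()
shot('top','top1.png'); 
for n in ['block_center','clamp','jaw','grip','lever','brayer','jar','tub']:
    r=nets.silhouettes(n,'top')
    print(n,[(round(x['p'],2),np.round(x['centre']).tolist(),int(x['pixels'].sum()),np.round(at('top',x['centre'],0.03),3).tolist()) for x in r[:2]])
E
```

```text
{'t': 0.0, 'tool_pos': [0.17, 0.627, 0.221], 'tcp_rot': [0.132, 0.991, -0.001, -0.0], 'wrist_force': [-1.068, 0.331, -0.486], 'finger_gap': 0.087, 'grip_force': 0.0, 'qpos': [-1.292, 0.322, -0.07, 1.452, 0.023, 1.371, -0.057]}
block_center [(0.86, [196.0, 268.0], 490, [0.503, 0.31, 0.03])]
clamp [(0.68, [334.0, 238.0], 6703, [0.573, -0.034, 0.03])]
jaw [(0.89, [335.0, 242.0], 1145, [0.564, -0.037, 0.03])]
grip [(0.58, [370.0, 265.0], 534, [0.504, -0.122, 0.03])]
lever [(0.63, [370.0, 264.0], 476, [0.509, -0.121, 0.03])]
brayer [(0.81, [465.0, 268.0], 1003, [0.494, -0.36, 0.03])]
jar [(0.7, [202.0, 196.0], 695, [0.683, 0.296, 0.03])]
tub [(0.62, [452.0, 191.0], 2218, [0.69, -0.335, 0.03]), (0.35, [197.0, 267.0], 483, [0.506, 0.307, 0.03])]
```

View pics/top1.png

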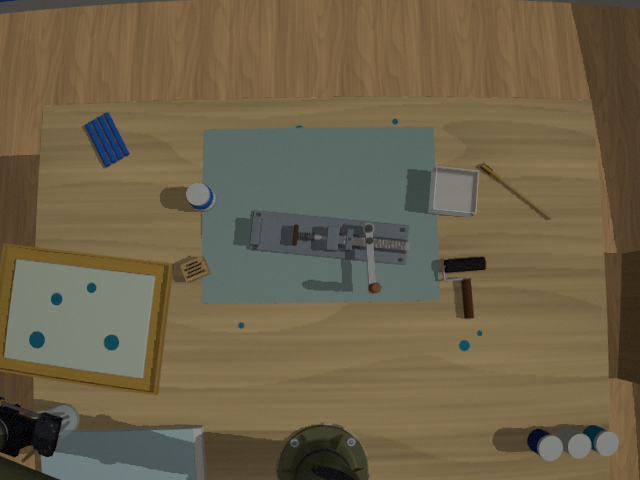

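Top view: clamp lies with the fence at left (257,230) and its jaw at (300,236). The handle top is at (375,288), pivot (369,228), block (194,268), jar (200,196), tub (454,190), brayer (464,268).

```bash
python3 - <<'E'
from h import *
im=shot('top')
c=camera_info('wrist'); s=st(); 
Rt=R.from_quat(s['tcp_rot']).as_matrix(); M=np.array(c['cam_to_world'])
print('cam in tool',np.round(Rt.T@(M[:3,3]-s['tool_pos']),3),np.round(Rt.T@M[:3,:3],2).tolist(), np.round(c['mtx'],0).tolist(), c['dist'])
print('topcam',np.round(camera_info('top')['cam_to_world'],3).tolist())
b=nets.silhouettes('block_center','top')[0]
def rect(m,z):
    P=np.array([at('top',(u,v),z)[:2] for v,u in zip(*np.nonzero(m))],np.float32)
    r=cv2.minAreaRect(P); return r
print('block',rect(b['pixels'],0.036))
cl=[nets.silhouettes(n,'top')[0]['pixels'] for n in('clamp',)][0]
print('clamp',rect(cl,0.012))
crop=cv2.resize(im[185:305,160:420],None,fx=3,fy=3,interpolation=cv2.INTER_CUBIC); cv2.imwrite('pics/crop.png',crop)
E
```

```text
{'t': 0.5, 'tool_pos': [0.17, 0.627, 0.223], 'tcp_rot': [0.132, 0.991, 0.0, 0.0], 'wrist_force': [-0.207, -0.382, -0.526], 'finger_gap': 0.087, 'grip_force': 0.0, 'qpos': [-1.292, 0.321, -0.07, 1.451, 0.023, 1.371, -0.057]}
cam in tool [ 0.079  0.    -0.163] [[-0.0, 0.96, 0.29], [1.0, 0.0, -0.0], [-0.0, 0.29, -0.96]] [[365.0, 0.0, 316.0], [0.0, 365.0, 240.0], [0.0, 0.0, 1.0]] [-0.06278804  0.          0.          0.          0.        ]
topcam [[-0.014, 0.994, -0.107, 0.423], [-1.0, -0.013, 0.007, 0.012], [0.006, 0.107, 0.994, 1.442], [0.0, 0.0, 0.0, 1.0]]
block ((0.501408576965332, 0.3119373321533203), (0.0480339415371418, 0.06649842858314514), 21.970083236694336)Traceback (most recent call last):
  File "<stdin>", line 13, in <module>
  File "<stdin>", line 9, in rect
  File "h.py", line 13, in at
    o,d=ray(n,uv,info); return o+d*(z-o[2])/d[2]
        ~~~^^^^^^^^^^^
  File "h.py", line 9, in ray
    c=info or camera_info(n); M=np.array(c['cam_to_world'])
              ~~~~~~~~~~~^^^
ValueError: time passes only in moves, steps and waits
```

>>> step_arm:
  targets:
    - [-40.4, -21.7, 2, 0, 0, 53, 1]
    - [-40.4, -21.7, 2, 0, 0, 53, 1]
    - [-40.4, -21.7, 2, 0, 0, 53, 1]
    - [-40.4, -21.7, 2, 0, 0, 53, 1]
    - [-40.4, -21.7, 2, 0, 0, 53, 1]
    - [-40.4, -21.7, 2, 0, 0, 53, 1]
    - [-40.4, -21.7, 2, 0, 0, 53, 1]
    - [-40.4, -21.7, 2, 0, 0, 53, 1]
    - [-40.4, -21.7, 2, 0, 0, 53, 1]
    - [-40.4, -21.7, 2, 0, 0, 53, 1]

```text
t: 1.85
tool_pos: [0.502, 0.314, 0.2026]
tcp_rot: [0.559, 0.829, 0.0, -0.001]
wrist_force: [-0.1, 0.6, -0.0]
finger_gap: 0.0869
grip_force: 0.0
```

```bash
python3 - <<'E'
from h import *
st(); ci=camera_info('wrist'); im=shot('wrist','w1.png')
b=nets.silhouettes('block_center','wrist')
print([(x['p'],x['centre']) for x in b])
m=b[0]['pixels']; cn,_=cv2.findContours(m.astype(np.uint8),cv2.RETR_EXTERNAL,cv2.CHAIN_APPROX_NONE)
c=max(cn,key=len)[:,0]
P=np.array([at('wrist',p,0.036,ci)[:2] for p in c],np.float32); print(cv2.minAreaRect(P))
top=camera('top'); crop=cv2.resize(top[185:305,160:420],None,fx=3,fy=3,interpolation=cv2.INTER_CUBIC)
w=cv2.resize(im,(320,240)); out=np.zeros((600,780,3),np.uint8); out[:360]=crop; out[360:,:320]=w; cv2.imwrite('pics/m1.png',out)
E
```

```text
{'t': 1.85, 'tool_pos': [0.502, 0.314, 0.203], 'tcp_rot': [0.559, 0.829, 0.0, -0.001], 'wrist_force': [-0.068, 0.592, -0.046], 'finger_gap': 0.087, 'grip_force': 0.0, 'qpos': [-0.861, 0.209, 0.298, 1.64, -0.065, 1.302, -0.168]}
[(0.85, [315.4, 219.5])]
((0.4998556673526764, 0.31488582491874695), (0.04603803530335426, 0.06359480321407318), 21.930404663085938)
```

View pics/m1.png

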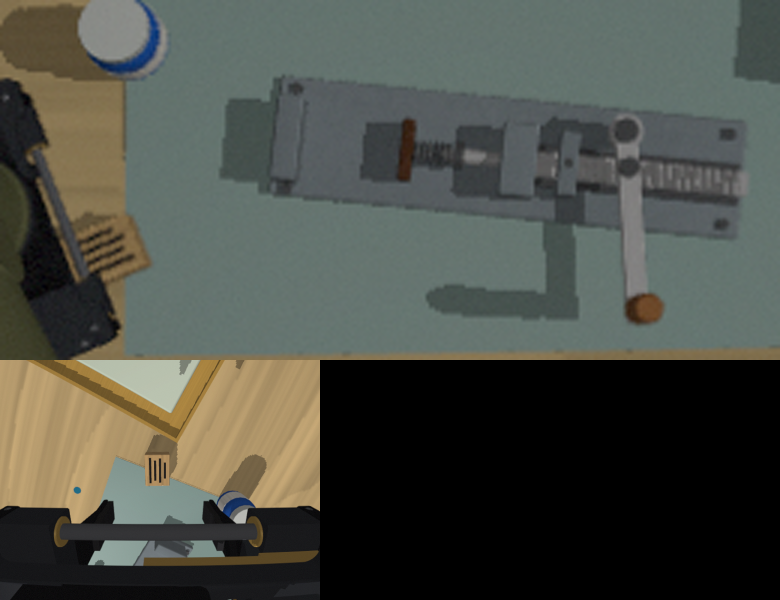

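The clamp crop shows the fence at left and the sprung pad ~40 mm off the jaw block. The wrist view shows the block centred under the gripper, with its width lying along the closing line. Grasping.

>>> step_arm:
  targets:
    - [0, 0, 6, 0, 0, 0, 1]
    - [0, 0, 12, 0, 0, 0, 1]
    - [0, 0, 17, 0, 0, 0, 1]
    - [0, 0, 19, 0, 0, 0, 1]
    - [0, 0, 19.5, 0, 0, 0, 1]
    - [0, 0, 19.5, 0, 0, 0, 0]
    - [0, 0, 19.5, 0, 0, 0, 0]
    - [0, 0, 19.5, 0, 0, 0, 0]
    - [0, 0, 19.5, 0, 0, 0, 0]
    - [0, 0, 19.5, 0, 0, 0, 0]
    - [0, 0, 18.5, 0, 0, 0, 0]
    - [0, 0, 14, 0, 0, 0, 0]
    - [0, 0, 8, 0, 0, 0, 0]
    - [0, 0, 8, 0, 0, 0, 0]
  newtons: 15

```text
t: 3.75
tool_pos: [0.5069, 0.3143, 0.129]
tcp_rot: [0.561, 0.828, 0.005, 0.002]
wrist_force: [0.4, 0.7, -1.0]
finger_gap: 0.046
grip_force: 15.0
```

```bash
cat >> h.py <<'E'
def rigid(obj,w):
    a=obj-obj.mean(0); b=w-w.mean(0); th=np.arctan2((a[:,0]*b[:,1]-a[:,1]*b[:,0]).sum(),(a*b).sum())
    Rm=np.array([[np.cos(th),-np.sin(th)],[np.sin(th),np.cos(th)]]); t=w.mean(0)-Rm@obj.mean(0)
    return th,t,w-(obj@Rm.T+t)
E
python3 - <<'E'
from h import *
ci=camera_info('top'); s=st()
px=np.array([[745,122],[737,237],[275,192],[283,76]])/3+[160,185]
w=np.array([at('top',p,0.012,ci)[:2] for p in px])
obj=np.array([[-.22,-.055],[-.22,.045],[.175,.045],[.175,-.055]])
th,t,res=rigid(obj,w); print(np.degrees(th),t,res.round(4).tolist())
Rm=R.from_euler('z',th).as_matrix()
print('seat',Rm[:2,:2]@[.12,0]+t)
im=camera('top')
C=lambda p: Rm@np.array(p)+[t[0],t[1],0]
pts=[C(p) for p in [(-.22,-.055,.012),(-.22,.045,.012),(.175,.045,.012),(.175,-.055,.012),(.15,-.035,.048),(.15,.035,.048),(.15,-.035,.012),(.15,.035,.012)]]
big=cv2.resize(im[215:280,240:420],None,fx=4,fy=4,interpolation=cv2.INTER_CUBIC)
for p in proj('top',pts,ci): cv2.circle(big,tuple(int(v) for v in (p-[240,215])*4+1.5),2,(0,0,255),-1)
cv2.imwrite('pics/fit.png',big)
E
```

```text
{'t': 3.75, 'tool_pos': [0.507, 0.314, 0.129], 'tcp_rot': [0.561, 0.828, 0.005, 0.002], 'wrist_force': [0.408, 0.745, -1.019], 'finger_gap': 0.046, 'grip_force': 15.0, 'qpos': [-0.855, 0.265, 0.299, 1.728, -0.086, 1.15, -0.151]}
83.69715076236723 [ 0.57512208 -0.0018438 ] [[-0.0013, 0.0037], [0.0014, 0.0023], [0.0008, -0.0051], [-0.0008, -0.0009]]
seat [0.58829613 0.11743086]
```

View pics/fit.png

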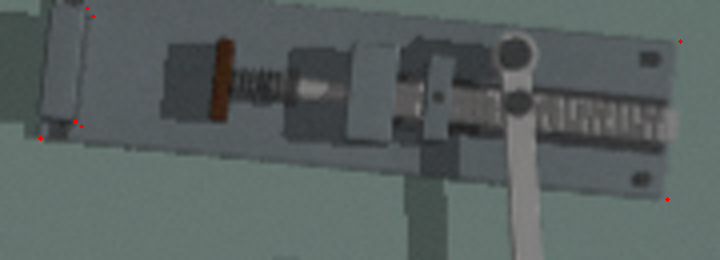

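The model overlay lies within about 1 px of the fence face (at ~(80,65)) and 1 px off at the right end corners (662,196) – good enough to approach.

>>> step_arm:
  targets:
    - [-6, 0, -1.8, 0, 0, 7, 0]
    - [-12, 0, -1.8, 0, 0, 14, 0]
    - [-17, 0.1, -1.8, 0, 0, 21, 0]
    - [-21, 0.1, -1.8, 0, 0, 28.3, 0]
    - [-22.3, 0.1, -1.8, 0, 0, 28.3, 0]
    - [-22.3, 0.1, -1.8, 0, 0, 28.3, 0]
    - [-22.3, 0.1, -1.8, 0, 0, 28.3, 0]
    - [-22.3, 0.1, -1.8, 0, 0, 28.3, 0]

```text
t: 4.8
tool_pos: [0.5865, 0.1077, 0.1404]
tcp_rot: [0.745, 0.667, 0.0, -0.0]
wrist_force: [-0.1, 0.2, -0.5]
finger_gap: 0.0456
grip_force: 15.0
```

```bash
python3 - <<'E'
from h import *
st(); ci=camera_info('wrist'); im=shot('wrist')
th=np.radians(83.7);t=[.5751,-.0018]
Rm=R.from_euler('z',th).as_matrix()
C=lambda p: Rm@np.array(p)+[t[0],t[1],0]
pts=[C(p) for p in [(.175,.045,.012),(.175,-.055,.012),(.15,-.035,.048),(.15,.035,.048),(.175,.035,.048),(.175,-.035,.048)]]
q=proj('wrist',pts,ci); print(q.round(1).tolist())
np.save('ci.npy',ci,allow_pickle=True); cv2.imwrite('pics/w2raw.png',im)
for p in q: cv2.circle(im,tuple(int(round(v)) for v in p),2,(0,0,255),-1)
cv2.imwrite('pics/w2.png',im)
E
```

```text
{'t': 4.8, 'tool_pos': [0.587, 0.108, 0.14], 'tcp_rot': [0.745, 0.667, 0.0, -0.0], 'wrist_force': [-0.084, 0.247, -0.454], 'finger_gap': 0.046, 'grip_force': 15.0, 'qpos': [-0.636, 0.277, 0.484, 1.711, -0.138, 1.188, -0.224]}
[[259.2, 150.7], [387.5, 150.8], [366.8, 189.7], [267.1, 189.7], [265.8, 153.4], [368.1, 153.4]]
```

View pics/w2.png

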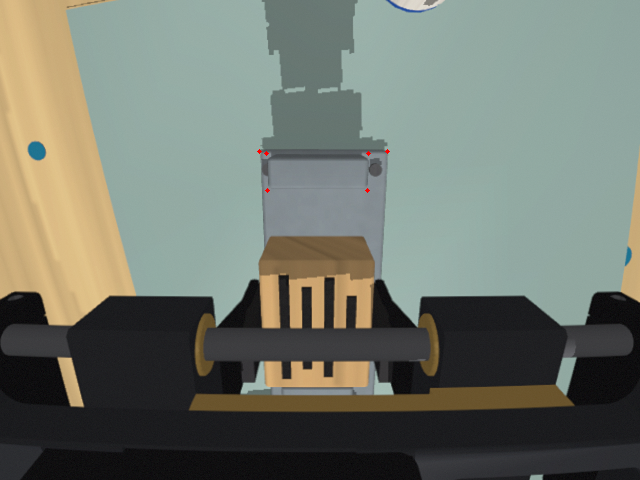

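Fence top face at rows 153–189, columns 267–367, matches the projection within ~1 px; block in hand is straight (columns 260–373, top face rows ~275–387).

```bash
python3 - <<'E'
from h import *
ci=np.load('ci.npy',allow_pickle=True).item(); s=st()
th=np.radians(83.7);t=np.array([.5751,-.0018]); Rm=R.from_euler('z',th).as_matrix()[:2,:2]
cl=lambda w: (Rm.T@(np.array(w)[:2]-t)).round(4)
print('tcp',cl(s['tool_pos']))
g=cv2.cvtColor(cv2.imread('pics/w2raw.png'),cv2.COLOR_BGR2GRAY)
print(g[230:290:2,268:276].mean(1).round().tolist()); print(g[376:396,296:300].mean(1).round().tolist())
for p in [(318,237),(318,272),(318,278),(318,387),(262,275),(374,275),(259,387),(373,387)]: print(p,cl(at('wrist',p,.1675,ci)),cl(at('wrist',p,.1315,ci)))
print('fence',[cl(at('wrist',p,.048,ci)).tolist() for p in [(268,188),(367,188)]])
E
```

```text
{'t': 4.85, 'tool_pos': [0.587, 0.107, 0.14], 'tcp_rot': [0.745, 0.667, 0.0, -0.0], 'wrist_force': [-0.429, -0.24, -1.08], 'finger_gap': 0.046, 'grip_force': 15.0, 'qpos': [-0.635, 0.277, 0.485, 1.711, -0.138, 1.188, -0.225]}
tcp [0.1097 0.0005]
[140.0, 139.0, 139.0, 119.0, 100.0, 95.0, 94.0, 95.0, 95.0, 94.0, 93.0, 92.0, 92.0, 94.0, 96.0, 108.0, 113.0, 115.0, 113.0, 112.0, 112.0, 111.0, 134.0, 171.0, 171.0, 172.0, 172.0, 173.0, 172.0, 173.0]
[174.0, 174.0, 174.0, 174.0, 174.0, 174.0, 174.0, 175.0, 175.0, 176.0, 177.0, 109.0, 105.0, 125.0, 143.0, 142.0, 143.0, 144.0, 138.0, 101.0]
(318, 237) [ 0.1501 -0.0003] [ 0.1397 -0.0004]
(318, 272) [ 0.1356 -0.0003] [ 0.1213 -0.0005]
(318, 278) [ 0.133  -0.0003] [ 0.118  -0.0005]
(318, 387) [ 0.0804 -0.0004] [ 0.0515 -0.0006]
(262, 275) [0.1343 0.0221] [0.1196 0.0279]
(374, 275) [ 0.1343 -0.0227] [ 0.1196 -0.0288]
(259, 387) [0.0803 0.026 ] [0.0513 0.0328]
(373, 387) [ 0.0803 -0.025 ] [ 0.0514 -0.0317]
fence [[0.1512, 0.0343], [0.1512, -0.0351]]
```

>>> step_arm:
  targets:
    - [0.65, 0, 4, 0, 0, 0, 0]
    - [0.65, 0, 8, 0, 0, 0, 0]
    - [0.65, 0, 10.5, 0, 0, 0, 0]
    - [0.65, 0, 11.5, 0, 0, 0, 0]
    - [0.65, 0, 11.9, 0, 0, 0, 0]
    - [0.65, 0, 11.9, 0, 0, 0, 0]
    - [0.65, 0, 11.9, 0, 0, 0, 0.75]
    - [0.65, 0, 11.9, 0, 0, 0, 0.75]
    - [0.65, 0, 11.9, 0, 0, 0, 0.75]
    - [0.65, 0, 11.9, 0, 0, 0, 0.75]
    - [0.65, 0, 11, 0, 0, 0, 0.75]
    - [0.65, 0, 6, 0, 0, 0, 0.75]
    - [0.65, 0, 0, 0, 0, 0, 0.75]
    - [0.65, 0, -5, 0, 0, 0, 0.75]
    - [0.65, 0, -5, 0, 0, 0, 0.75]
    - [0.65, 0, -5, 0, 0, 0, 0.75]

```text
t: 6.85
tool_pos: [0.5875, 0.112, 0.1905]
tcp_rot: [0.746, 0.666, 0.0, -0.0]
wrist_force: [-0.0, -0.0, 0.1]
finger_gap: 0.0654
grip_force: 0.0
```

```bash
python3 - <<'E'
from h import *
s=st(); ci=camera_info('wrist'); im=shot('wrist','w3.png'); tc=camera_info('top'); tp=shot('top','t3.png')
th=np.radians(83.7);t=np.array([.5751,-.0018]); Rm=R.from_euler('z',th).as_matrix()[:2,:2]
cl=lambda w: (Rm.T@(np.array(w)[:2]-t)).round(4)
r=nets.silhouettes('block_center','wrist')
if r:
    m=r[0]['pixels']; cn,_=cv2.findContours(m.astype(np.uint8),cv2.RETR_EXTERNAL,cv2.CHAIN_APPROX_NONE)
    P=np.array([cl(at('wrist',p,0.048,ci)) for p in max(cn,key=len)[:,0]],np.float32)*1000; print(r[0]['p'],'block',cv2.minAreaRect(P))
for name,px,z in [('handle',(645,308),.152),('pivot',(625,130),.06),('pad',(407,150),.03)]:
    w=at('top',np.array(px)/3+[160,185],z,tc); print(name,w.round(4),cl(w))
crop=cv2.resize(tp[205:305,235:435],None,fx=4,fy=4,interpolation=cv2.INTER_CUBIC)[:360,:400]
out=np.zeros((480,800,3),np.uint8); out[:360,:400]=crop; out[:300,400:]=cv2.resize(im,(400,300)); cv2.imwrite('pics/m3.png',out)
E
```

```text
{'t': 6.85, 'tool_pos': [0.588, 0.112, 0.191], 'tcp_rot': [0.746, 0.666, 0.0, -0.0], 'wrist_force': [-0.008, -0.044, 0.063], 'finger_gap': 0.065, 'grip_force': 0.0, 'qpos': [-0.653, 0.242, 0.495, 1.647, -0.119, 1.283, -0.249]}
0.87 block ((118.24998474121094, -1.3000030517578125), (64.69998931884766, 45.79999542236328), -0.0)
handle [ 0.4471 -0.1204  0.152 ] [-0.132   0.1142]
pivot [ 0.5929 -0.1169  0.06  ] [-0.1125 -0.0303]
pad [0.5822 0.0607 0.03  ] [ 0.0629 -0.0002]
```

View pics/m3.png

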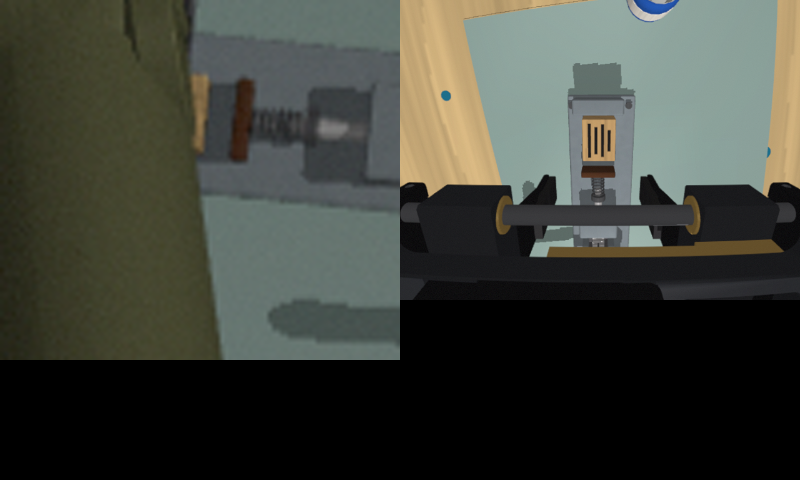

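Block stands straight on the bed near the fence (wrist crop, at (599,140)), pad ~19 mm behind it. Now to above the handle with the fingers closing along the stroke.

>>> step_arm:
  targets:
    - [-3, -1.3, -3, 0, 0, 10, 1]
    - [-6, -2.6, -3, 0, 0, 20, 1]
    - [-9, -4, -3, 0, 0, 30, 1]
    - [-12, -5.3, -3, 0, 0, 40, 1]
    - [-15, -6.6, -3, 0, 0, 50, 1]
    - [-18, -8, -3, 0, 0, 60, 1]
    - [-21, -9.5, -3, 0, 0, 70, 1]
    - [-24.7, -11.3, -3, 0, 0, 80, 1]
    - [-24.7, -11.3, -3, 0, 0, 90, 1]
    - [-24.7, -11.3, -3, 0, 0, 90, 1]
    - [-24.7, -11.3, -3, 0, 0, 90, 1]
    - [-24.7, -11.3, -3, 0, 0, 90, 1]

```text
t: 8.5
tool_pos: [0.4478, -0.1202, 0.2203]
tcp_rot: [0.998, -0.055, -0.0, 0.0]
wrist_force: [0.7, -0.3, -0.9]
finger_gap: 0.087
grip_force: 0.0
```

```bash
python3 - <<'E'
from h import *
s=st(); ci=camera_info('wrist'); im=shot('wrist')
th=np.radians(83.7);t=np.array([.5751,-.0018]); Rm=R.from_euler('z',th).as_matrix()[:2,:2]
cl=lambda w: (Rm.T@(np.array(w)[:2]-t)).round(4)
for n in('grip','lever'):
    for r in nets.silhouettes(n,'wrist')[:2]:
        m=r['pixels']; v,u=np.nonzero(m); print(n,r['p'],r['centre'],u.min(),u.max(),v.min(),v.max())
np.save('ci.npy',ci,allow_pickle=True)
W=lambda c,z: np.r_[Rm@np.array(c)+t,z]
q=proj('wrist',[W((-.132,.1142),.152),W((-.1125,-.0303),.06)],ci); print(q.round(1).tolist())
cv2.imwrite('pics/w4raw.png',im)
for p in q: cv2.circle(im,tuple(int(round(v)) for v in p),2,(0,0,255),-1)
cv2.imwrite('pics/w4.png',im)
E
```

```text
{'t': 8.5, 'tool_pos': [0.448, -0.12, 0.22], 'tcp_rot': [0.998, -0.055, -0.0, 0.0], 'wrist_force': [0.732, -0.266, -0.877], 'finger_gap': 0.087, 'grip_force': 0.0, 'qpos': [-0.523, -0.128, 0.679, 1.915, 0.083, 1.328, -1.548]}
lever 0.81 [312.4, 162.0] 278 339 30 269
[[317.6, 255.5], [293.3, 49.3]]
```

View pics/w4.png

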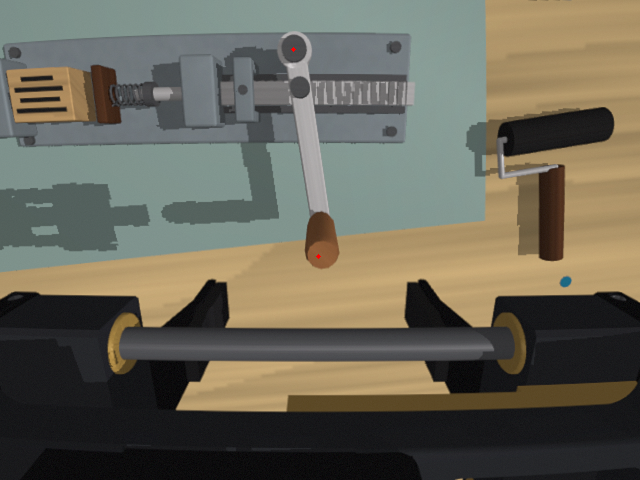

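Handle cap at (321,253), pivot (293,49), matching the projection within ~3 px. The pad sits about 20 px behind the block. Descending and gripping.

>>> step_arm:
  targets:
    - [-0.05, 0.2, 3, 0, 0, 0, 1]
    - [-0.05, 0.2, 8, 0, 0, 0, 1]
    - [-0.05, 0.2, 11, 0, 0, 0, 1]
    - [-0.05, 0.2, 11.4, 0, 0, 0, 1]
    - [-0.05, 0.2, 11.4, 0, 0, 0, 0]
    - [-0.05, 0.2, 11.4, 0, 0, 0, 0]
    - [-0.05, 0.2, 11.4, 0, 0, 0, 0]
    - [-0.05, 0.2, 11.4, 0, 0, 0, 0]
    - [-0.05, 0.2, 11.4, 0, 0, 0, 0]
    - [-0.05, 0.2, 11.4, 0, 0, 0, 0]
    - [-0.05, 0.2, 11.4, 0, 0, 0, 0]
  newtons: 12

```text
t: 10.02
tool_pos: [0.447, -0.1226, 0.1066]
tcp_rot: [0.998, -0.056, 0.0, 0.0]
wrist_force: [-0.2, 0.9, -0.2]
finger_gap: 0.0251
grip_force: 0.0
```

```bash
cat >> h.py <<'E'
th=np.radians(83.7);t0=np.array([.5751,-.0018]); RC=R.from_euler('z',th).as_matrix()[:2,:2]
def clamp_state():
    s=bot.read_state(); p=RC.T@(s['tool_pos'][:2]-t0); f=RC.T@np.array(s['wrist_force'])[:2]
    d=p-[-.1125,-.0303]; print('t',round(s['t'],2),'p',p.round(4),'v',round(.24-np.arctan2(-d[0],d[1]),3),'r',np.hypot(*d).round(4),'f',f.round(2),'fz',np.round(s['wrist_force'][2],2),'gap',round(float(s['finger_gap']),4),'grip',s['grip_force'])
E
python3 -c "
from h import *
clamp_state()"
```

```text
t 10.03 p [-0.1342  0.1141] v 0.091 r 0.146 f [0.87 0.28] fz -0.17 gap 0.0251 grip 0.001013834227466398
```

>>> step_arm:
  targets:
    - [0, 0, 0, 0, 0, 0, 0]
    - [0.1, 0.4, 0, 0, 0, 0, 0]
    - [0.2, 0.8, 0, 0, 0, 0, 0]
    - [0.3, 1.1, 0, 0, 0, 0, 0]
    - [0.3, 1.2, 0, 0, 0, 0, 0]
    - [0.3, 1.2, 0, 0, 0, 0, 0]
    - [0.3, 1.2, 0, 0, 0, 0, 0]

```text
t: 10.9
tool_pos: [0.4487, -0.1351, 0.1065]
tcp_rot: [0.998, -0.056, 0.0, 0.0]
wrist_force: [-2.0, 1.8, 1.2]
finger_gap: 0.0237
grip_force: 12.0
```

```bash
python3 -c "
from h import *
clamp_state()"
```

```text
t 10.9 p [-0.1464  0.111 ] v 0.005 r 0.1454 f [1.61 2.24] fz 1.17 gap 0.0237 grip 12.00009440886788
```

>>> step_arm:
  targets:
    - [-0.3, -1.35, 0, 0, 0, 0, 0]
    - [-0.45, -2.8, 0, 0, 0, 0, 0]
    - [-0.42, -4.25, 0, 0, 0, 0, 0]
    - [-0.26, -5.7, 0, 0, 0, 0, 0]
    - [-0.13, -6.4, 0, 0, 0, 0, 0]
    - [-0.13, -6.4, 0, 0, 0, 0, 0]
    - [-0.26, -5.7, 0, 0, 0, 0, 0]
    - [-0.42, -4.25, 0, 0, 0, 0, 0]
    - [-0.45, -2.8, 0, 0, 0, 0, 0]
    - [-0.3, -1.35, 0, 0, 0, 0, 0]
    - [-0.05, -0.1, 0, 0, 0, 0, 0]
    - [-0.05, -0.1, 0, 0, 0, 0, 0]
    - [-0.3, -1.35, 0, 0, 0, 0, 0]
    - [-0.45, -2.8, 0, 0, 0, 0, 0]
    - [-0.42, -4.25, 0, 0, 0, 0, 0]
    - [-0.26, -5.7, 0, 0, 0, 0, 0]
    - [-0.13, -6.4, 0, 0, 0, 0, 0]
    - [-0.13, -6.4, 0, 0, 0, 0, 0]
    - [-0.13, -6.4, 0, 0, 0, 0, 0]

```text
t: 13.28
tool_pos: [0.4542, -0.0706, 0.1065]
tcp_rot: [0.998, -0.056, -0.0, -0.0]
wrist_force: [-3.8, 0.5, -0.6]
finger_gap: 0.0236
grip_force: 12.0
```

```bash
python3 - <<'E'
from h import *
clamp_state(); im=shot('wrist','w5.png'); clamp_state()
E
```

```text
t 13.28 p [-0.0816  0.1126] v 0.453 r 0.1462 f [0.06 3.84] fz -0.62 gap 0.0236 grip 12.00105445110239
t 13.32 p [-0.0817  0.1126] v 0.453 r 0.1462 f [0.75 4.29] fz 0.17 gap 0.0238 grip 12.001093737781048
```

View pics/w5.png

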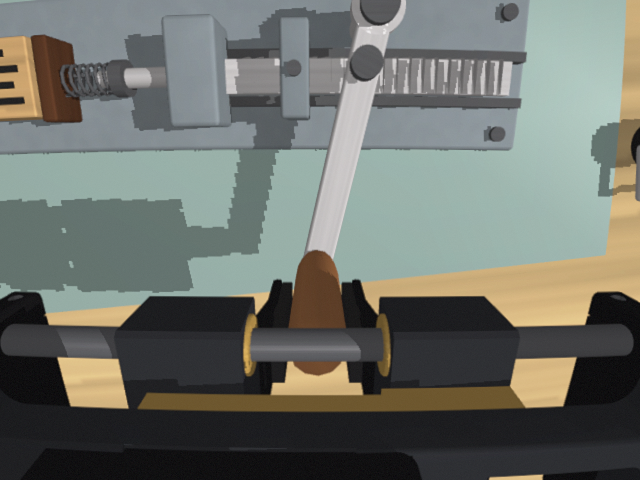

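Wrist view at the far end: pad (face near column 38) has just about reached the block's end; jaw has advanced two teeth. One tooth at a time from here.

>>> step_arm:
  targets:
    - [-0.23, 0.7, 0, 0, 0, 0, 0]
    - [-0.39, 2.15, 0, 0, 0, 0, 0]
    - [-0.42, 3.6, 0, 0, 0, 0, 0]
    - [-0.27, 5.05, 0, 0, 0, 0, 0]
    - [-0.02, 6.3, 0, 0, 0, 0, 0]
    - [-0.02, 6.3, 0, 0, 0, 0, 0]
    - [-0.27, 5.05, 0, 0, 0, 0, 0]
    - [-0.42, 3.6, 0, 0, 0, 0, 0]
    - [-0.39, 2.15, 0, 0, 0, 0, 0]
    - [-0.23, 0.7, 0, 0, 0, 0, 0]
    - [-0.1, 0, 0, 0, 0, 0, 0]
    - [-0.1, 0, 0, 0, 0, 0, 0]
    - [-0.1, 0, 0, 0, 0, 0, 0]
    - [-0.1, 0, 0, 0, 0, 0, 0]

```text
t: 15.08
tool_pos: [0.4531, -0.0707, 0.1065]
tcp_rot: [0.998, -0.056, -0.001, -0.0]
wrist_force: [-6.2, -1.1, 2.7]
finger_gap: 0.0237
grip_force: 12.0
```

```bash
python3 - <<'E'
from h import *
for i in range(5): clamp_state(); im=camera('wrist')
cv2.imwrite('pics/w6.png',im)
E
```

```text
t 15.07 p [-0.0819  0.1137] v 0.449 r 0.1472 f [-1.8   6.02] fz 2.69 gap 0.0237 grip 12.000620757462457
t 15.12 p [-0.0819  0.1137] v 0.449 r 0.1472 f [-1.1   5.46] fz 0.93 gap 0.0236 grip 12.000637584133074
t 15.18 p [-0.0819  0.1137] v 0.449 r 0.1472 f [-0.9   4.08] fz 1.94 gap 0.0234 grip 12.000693945446983
t 15.22 p [-0.0819  0.1137] v 0.449 r 0.1472 f [-2.08  4.75] fz 1.76 gap 0.0237 grip 12.000712169101462
t 15.28 p [-0.0819  0.1137] v 0.449 r 0.1472 f [-1.68  5.1 ] fz 3.02 gap 0.0235 grip 12.000725381076336
```

View pics/w6.png

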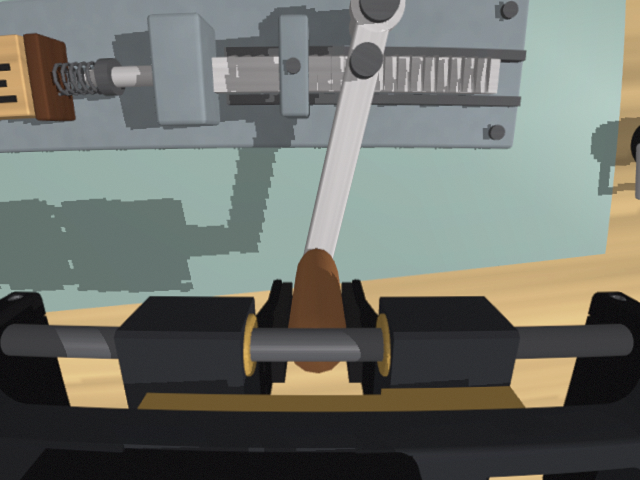

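Jaw advanced one tooth (edge 163→149), pad only half that: block now on the fence with the spring lightly compressed; push-back ~1.5–2.5 N, not firm yet. One more tooth.

>>> step_arm:
  targets:
    - [-0.13, 0.7, 0, 0, 0, 0, 0]
    - [-0.29, 2.15, 0, 0, 0, 0, 0]
    - [-0.32, 3.6, 0, 0, 0, 0, 0]
    - [-0.17, 5.05, 0, 0, 0, 0, 0]
    - [0.08, 6.3, 0, 0, 0, 0, 0]
    - [0.08, 6.3, 0, 0, 0, 0, 0]
    - [-0.17, 5.05, 0, 0, 0, 0, 0]
    - [-0.32, 3.6, 0, 0, 0, 0, 0]
    - [-0.29, 2.15, 0, 0, 0, 0, 0]
    - [-0.17, 0.7, 0, 0, 0, 0, 0]
    - [-0.1, 0, 0, 0, 0, 0, 0]
    - [-0.1, 0, 0, 0, 0, 0, 0]
    - [-0.06, 0, 0, 0, 0, 0, 0]
    - [-0.06, 0, 0, 0, 0, 0, 0]

```text
t: 17.08
tool_pos: [0.4512, -0.0713, 0.1063]
tcp_rot: [0.998, -0.056, -0.002, 0.001]
wrist_force: [-6.3, -2.6, 4.0]
finger_gap: 0.0239
grip_force: 12.0
```

```bash
python3 - <<'E'
from h import *
for i in range(5): clamp_state(); im=camera('wrist')
cv2.imwrite('pics/w7.png',im)
E
```

```text
t 17.07 p [-0.0826  0.1155] v 0.442 r 0.1489 f [-3.28  5.98] fz 4.0 gap 0.0239 grip 11.996516621438786
t 17.12 p [-0.0827  0.1155] v 0.442 r 0.1488 f [-4.08  5.91] fz 4.15 gap 0.0239 grip 11.996509849559516
t 17.18 p [-0.0826  0.1155] v 0.442 r 0.1488 f [-4.61  5.62] fz 3.55 gap 0.0238 grip 11.996674407273531
t 17.23 p [-0.0827  0.1155] v 0.442 r 0.1488 f [-5.14  6.38] fz 2.94 gap 0.0235 grip 11.996532714692876
t 17.27 p [-0.0827  0.1155] v 0.442 r 0.1488 f [-3.66  5.78] fz 3.81 gap 0.0235 grip 11.99652994167991
```

View pics/w7.png

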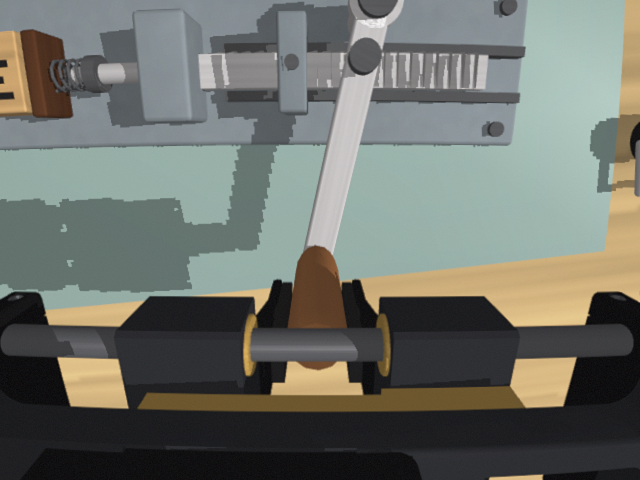

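Push-back now ~4–5 N: firmly held, stop here. Returning the handle home, releasing and lifting off.

>>> step_arm:
  targets:
    - [-0.13, 0.7, 0, 0, 0, 0, 0]
    - [-0.29, 2.15, 0, 0, 0, 0, 0]
    - [-0.32, 3.6, 0, 0, 0, 0, 0]
    - [-0.17, 5.05, 0, 0, 0, 0, 0]
    - [0.08, 6.3, 0, 0, 0, 0, 0]
    - [0.08, 6.4, 0, 0, 0, 0, 0]
    - [0.08, 6.4, 0, 0, 0, 0, 0]
    - [0.08, 6.4, 0, 0, 0, 0, 1]
    - [0.08, 6.4, 0, 0, 0, 0, 1]
    - [0.08, 6.4, 0, 0, 0, 0, 1]
    - [0.08, 6.4, 0, 0, 0, 0, 1]
    - [0.08, 6.4, -2, 0, 0, 0, 1]
    - [0.08, 6.4, -7, 0, 0, 0, 1]
    - [0.08, 6.4, -12, 0, 0, 0, 1]
    - [0.08, 6.4, -14, 0, 0, 0, 1]
    - [0.08, 6.4, -14, 0, 0, 0, 1]
    - [0.08, 6.4, -14, 0, 0, 0, 1]

```text
t: 19.45
tool_pos: [0.4459, -0.1345, 0.2453]
tcp_rot: [0.998, -0.056, -0.001, -0.0]
wrist_force: [0.4, -0.4, -0.1]
finger_gap: 0.0866
grip_force: 0.0
```

```bash
python3 - <<'E'
from h import *
st(); ci=camera_info('wrist'); im=camera('wrist')
pv=np.array([-.1125,-.0303]); W=lambda c,z: np.r_[RC@np.array(c)+t0,z]
q=proj('wrist',[W(pv,.06)]+[W(pv+.145*np.array([-np.sin(.24-v),np.cos(.24-v)]),.152) for v in(0,.1)]+[W((.09,.023),.048),W((.09,-.023),.048)],ci); print(q.round(1).tolist())
for p in q: cv2.circle(im,tuple(int(round(v)) for v in p),2,(0,0,255),-1)
cv2.imwrite('pics/w8.png',im)
E
```

```text
{'t': 19.45, 'tool_pos': [0.446, -0.134, 0.245], 'tcp_rot': [0.998, -0.056, -0.001, -0.0], 'wrist_force': [0.35, -0.368, -0.083], 'finger_gap': 0.087, 'grip_force': 0.0, 'qpos': [-0.525, -0.142, 0.702, 1.872, 0.093, 1.381, -1.53]}
[[278.3, 54.9], [318.4, 238.9], [299.0, 242.6], [73.9, 122.6], [66.5, 72.5]]
```

View pics/w8.png

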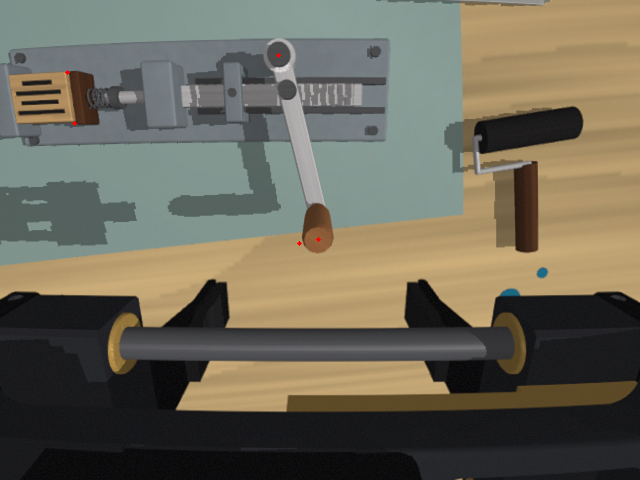

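Handle cap sits on the home mark (318,239). The block's rear corners match their seated positions at (74,123)/(67,73), and the compressed pad is against it. The brayer is undisturbed and the gripper is clear.

```bash
python3 -c "
from h import *
print(bot.finish_job())"
```

```text
the job is handed in; nothing more can be done
None
```

I've handed the job in: the block is seated on the fence and held firmly after four strokes (the handle pushed back about 4–5 N), and the handle is back at its home end with the gripper clear; the hand-in call returned no verdict.

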